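# Spread the knob blanks and hold the sprung height gauge out over them

## Robot

A 6-joint arm with a two-finger parallel gripper is mounted at the origin on a cart in front of the work surface, level with it; the furniture and walls round the work are solid. World frame = base frame: x ahead of the robot, y to its left, z up, the work surface at z = 0. Lengths are in mm, angles in rad, forces in N, time in s.
With the tool pointing down it reaches from about 350 to 775 mm from the base axis. Payload 7.3 kg.
Tool frame: the origin (TCP) lies on the centre line of the jaws, within the pads' length; the fingertips stand bot.tip_reach ahead of it and the grasp point (between the pads) lies 6 mm ahead of it (bot.tip_reach is the distance from the TCP to the fingertips, in mm); z points along the fingers, y is the direction in which the jaws open and shut (so a half turn about z gives the same grasp; the last joint's range is limited). The gripper opens to 92 mm and grips with 3 to 60 N. Pads are 19 mm wide; open, the fingers measure 130 mm over their backs; the gripper's body (75 mm by 190 mm) begins 47 mm behind the grasp point.
Start: joints at [1.104, 0.342, 1.524, -0, 1.275, -0.146], TCP at [165.531, 498.239, 251.741] pointing down, gripper open.
Joint ranges: [-2.53, 2.53], [-0.77, 2.02], [0.04, 2.7], [-1, 4.14], [0.28, 2.66], [-3.11, 3.11]. Speed limits (rad/s): [2.57, 2.57, 3.14, 3.14, 3.14, 3.14].

## Interface

Orientations are given as [roll, pitch, yaw] about the fixed x, y, z axes, in that order (R = Rz(yaw) Ry(pitch) Rx(roll)).
In Python, from plant import bot gives the robot as it stands.
- The arm moves only by the tool step_arm, never from a script. Its argument "deltas" is a list of rows, each a list of 6 numbers: the shift along the tool's x, y, z in mm, then the turn, a rotation vector about the tool's x, y, z in rad. A call has 1 to 5 rows; each row is the pose to reach, as a shift and turn from the pose commanded when the call began, along the tool's axes at that moment; what a row does not reach only later rows make up. A row lasts 1/12 s, in which the tool goes at most 41.7 mm and 7.16 degrees, less where a joint would pass 70% of its speed; a pose out of reach is approached as far as the arm can. A call with a gripper value outside its range is refused whole. "fingers" is the finger opening in mm, from 0 to 91.8, set as the call begins (left out, the last holds). The fingers move at their own pace and stop on an object; the grip force is fixed at half the most. Time passes only in rows, so rows that repeat a pose let the fingers close. It gives the time, the measured TCP pose, the force and the opening at its end, in the units of the state.
- bot.get_obs(): the state, without advancing time (a new reading comes with each control period).
- bot.capture(name): name is "scene" or "top" or "wrist"; returns a dict with "color" (400x640x3 uint8, red, green, blue), "fx", "fy", "cx", "cy" (pixels), "R" (3x3) and "t" (3): a world point X has camera coordinates R X + t. Camera axes: x right, y down, z forward; pixel columns grow to the right and rows downward; lengths in mm; the calibration is good to about 2 mm. The wrist camera is an equidistant fisheye: a pixel r from the principal point sees the ray r / f radians off the axis. A picture is of the moment at which its call begins. There is no depth.
- bot.close_job(): hands the job in, once; it reports no verdict.
Trained networks look in a picture, given as the dict that the camera call returned (one of the last four; its "shot" number tells which), for a name from the list of things; names that differ only in an ending like _2 or _b are one class to them, and where a whole thing is asked for, a point or a joint stands for the part that bears it (a point fixed in the world has none). Each returns a list of dicts, best first, with "p" (0 to 1); they miss things now and then, are a little off and sometimes report something else, mostly with a low value. They report only what shows in the picture. A call takes as long as a camera call.
- bot.boxes_of(query, picture): "rect" ([centre column, centre row, width, height] in pixels, round what is visible of it).
The state is a dict: "time": time; "joint_positions": joint angles; "dq": joint speeds; "tau": joint torques, N m; "tool_pos": TCP position; "tcp_rot": TCP orientation; "contact_force": force on the tool from outside, world axes, zero at the start; "moment": the same for the moment, N m; "grip_width": finger opening in mm.
Only numpy, scipy, OpenCV 4.12 (cv2) and the standard library are available. Lean on these libraries where they do the work, as an engineer would, in place of code of your own. Each camera call takes 0.05 s, during which the arm holds its last target. There are 200 camera calls.

## Task

The wooden knob blanks are heaped in the blue tray: spread them into a single layer, each lying flat on the tray floor with at least a finger's width of clear floor between any two. Then check the layer: pull the handle of the sprung telescoping gauge rod out over the tray until its red ring has just come wholly out of the steel barrel, and finish while still holding it out there against its spring, with the blanks still spread. Leave the mug, the pliers and the paint pot where they are.

Things in the scene. Friction and masses are not known exactly. Their poses are not given: they have to be found in the camera images.
- tray: shallow blue plastic tray, 234 mm (its x) by 256 mm (its y), fixed to the table. Inner floor 218 x 240 mm, 5 mm above the table; rim top 15 mm above the table. Origin: centre of its underside, 3 mm above the table (it lies on a thin cork mat), z up. The gauge stands beyond its +x edge.
- blank_1: pale wooden knob blank: a turned disc 38 mm across and 22 mm high with rounded edges, 30 g. Origin: centre of its underside, z up through the top. Any yaw is alike, and the four blanks are alike.
- blank_2: pale wooden knob blank: a turned disc 38 mm across and 22 mm high with rounded edges, 30 g. Origin: centre of its underside, z up through the top. Any yaw is alike, and the four blanks are alike.
- blank_3: pale wooden knob blank: a turned disc 38 mm across and 22 mm high with rounded edges, 30 g. Origin: centre of its underside, z up through the top. Any yaw is alike, and the four blanks are alike.
- blank_4: pale wooden knob blank: a turned disc 38 mm across and 22 mm high with rounded edges, 30 g. Origin: centre of its underside, z up through the top. Any yaw is alike, and the four blanks are alike. At the start three blanks (blank_1 to blank_3) stand close together on the tray floor in a triangle, centres 40 mm apart, about 2 mm between them; blank_4 lies on top of all three.
- gauge: fixed stand of the height gauge: dark steel base plate with two aluminium clamp blocks that carry a level steel barrel (17 mm thick, 170 mm long, dark 20 mm collar at its mouth). Origin on the table under the barrel; the barrel mouth looks along its own -x, level, out over the tray. Top of the barrel collar 47 mm above the table. The spring-loaded rod slides in the barrel.
- mouth (a point): centre of the barrel's mouth, 37 mm above the table, on the rod's axis.
- rod (a joint): how far the white rod (8 mm thick, its underside 33 mm above the table, so 6 mm over a single layer of blanks) is pulled out, in m: 0 at home, grows along the gauge's own -x, stop at 0.115. A spring inside pulls it home: about 2.4 N at 0, 9.2 N at 0.085; it snaps back when let go. The red ring, 10 mm wide, is hidden in the barrel at 0, begins to show at 0.075 and is just wholly out at 0.085.
- handle (a point): grip point of the rod's black upright handle: a round knob 16 mm thick (vertical axis) from 49 to 79 mm above the table, its top narrowing to 83 mm; the point lies on its axis, 67 mm above the table, and moves with the rod. At home it is 45 mm in front of the barrel mouth. Free space all round it above 47 mm.
- mug: white dotted mug with a handle, 82 x 117 x 91 mm high, left of the tray; to be left alone. Origin: centre of the underside of its bounding box.
- pliers: fine-nose pliers with blue handles, 150 mm long, 10 mm thick, lying left of the tray; to be left alone. Origin: centre of the underside.
- pot: round white paint pot with a screwed-on lid, 90 mm across, 32 mm high, beyond the tray beside the gauge; to be left alone. Origin: centre of the underside.

How it is judged:
By the outcome, as a careful person would: the job done as asked, in the order asked, and still so for the second after the job is handed in, while the arm keeps its last pose, push and grip.
It also fails if it takes over 61 s, if anything falls off the work surface, if the arm or the gripper's body presses on something with over 40 N, if the wrist force passes 120 N, or if a joint passes its speed limit or range.

## Working session

There is one attempt and no reset: what is moved stays moved. The work goes in short steps, Python scripts to look and compute and a tool call to move; the robot and the scene stay as the last step left them, time stands still between calls to the robot, and variables do not carry over. Pictures are saved under pics/ and viewed, about 8 in all and at most 12, crops included, and the job is handed in when it is done.

Besides the shell and the picture viewer there is one more tool, called after "Request:" in YAML: its name, and indented under it one key for each argument. step_arm: Moves the arm, as the interface text tells. Its arguments: {"type":"object","properties":{"deltas":{"type":"array"},"fingers":{"type":"number"}},"required":["deltas"]}

```bash
ls; mkdir -p pics
cat > h.py <<'E'
import numpy as np, cv2
from plant import bot
from scipy.spatial.transform import Rotation as Ro
def ray(c,u,v,fish=False):
    x,y=(u-c["cx"])/c["fx"],(v-c["cy"])/c["fy"]
    if fish:
        r=np.hypot(x,y); d=np.array([x/r*np.sin(r),y/r*np.sin(r),np.cos(r)]) if r>0 else np.array([0,0,1.])
    else: d=np.array([x,y,1.])
    R=np.array(c["R"]);t=np.array(c["t"])
    return -R.T@t, R.T@d
def at(c,u,v,z,fish=False):
    o,d=ray(c,u,v,fish); return o+d*(z-o[2])/d[2]
def proj(c,X,fish=False):
    p=np.array(c["R"])@np.array(X,float)+np.array(c["t"])
    if fish:
        r=np.hypot(p[0],p[1]); th=np.arctan2(r,p[2]); return c["cx"]+c["fx"]*th*p[0]/r, c["cy"]+c["fy"]*th*p[1]/r
    return c["cx"]+c["fx"]*p[0]/p[2], c["cy"]+c["fy"]*p[1]/p[2]
def save(c,n): cv2.imwrite("pics/"+n,cv2.cvtColor(c["color"],cv2.COLOR_RGB2BGR))
E
python3 - <<'E'
from h import *
o=bot.get_obs(); print(o["time"],o["tool_pos"],o["tcp_rot"],bot.tip_reach)
np.set_printoptions(precision=1,suppress=True)
Z=dict(tray=15,blank_1=38,gauge=40,handle=67,rod=50,mug=45,pliers=5,pot=32)
for n in ("top","scene"):
    c=bot.capture(n); save(c,n+"0.png")
    print(n,"cam at",-np.array(c["R"]).T@c["t"])
    for q in Z:
        for b in bot.boxes_of(q,c)[:5]:
            print(q,round(b["p"],2),np.array(b["rect"]),at(c,*b["rect"][:2],Z[q]))
E
```

```text
pics
0.0 [165.35173451 497.87817055 251.03064219] [-3.14002201e+00 -2.28770464e-04  2.82082183e+00] 25.0
top cam at [ 349.5  266.3 1059.1]
tray 0.87 [367.9 219.8 133.8 124.3] [525.2 142.   15. ]
blank_1 0.72 [359.1 228.6  14.3  15.1] [500.5 165.7  38. ]
blank_1 0.64 [341.4 219.7  12.1  16.6] [521.4 206.8  38. ]
blank_1 0.61 [352.7 217.6  12.8  18. ] [526.5 180.3  38. ]
blank_1 0.33 [353.6 181.8   8.2  23.5] [613.2 176.8  38. ]
gauge 0.68 [337.1 148.7  46.9  83.4] [695.3 215.7  40. ]
handle 0.3 [285.4 278.4  44.1  40.2] [384.6 333.7  67. ]
rod 0.54 [350.4 180.5  12.6  19.4] [613.2 185.4  50. ]
mug 0.48 [267.9 168.1  37.1  35. ] [644.5 381.6  45. ]
pliers 0.55 [277.5 215.5  31.3  53.4] [536.8 359.7   5. ]
pliers 0.33 [354.5 181.7  14.3  21.3] [622.  171.7   5. ]
pot 0.81 [269.1 169.6  34.2  36.9] [644.6 380.   32. ]
scene cam at [  39.8 -218.   569.2]
tray 0.61 [354.1 260.4 161.1 112.8] [511.2 139.7  15. ]
blank_1 0.76 [356.5 245.   16.2  19.4] [525.1 146.3  38. ]
blank_1 0.63 [340.1 255.   21.1  21. ] [486.2 151.2  38. ]
blank_1 0.56 [344.4 236.4  22.2  20.9] [529.  177.3  38. ]
blank_1 0.43 [329.6 240.6   9.9  18. ] [502.6 189.7  38. ]
gauge 0.94 [381.4 191.8  35.8  64.1] [685.4 209.4  40. ]
handle 0.65 [371.3 211.6  12.4  23.7] [588.6 163.7  67. ]
handle 0.64 [310.2 176.6  40.4  33.1] [601.3 329.3  67. ]
rod 0.73 [373.1 209.1   8.9  25.1] [615.8 178.9  50. ]
mug 0.62 [382.1 190.6  38.9  61.2] [683.8 206.8  45. ]
mug 0.6 [218.4 238.3  66.7  67.1] [370. 337.  45.]
pliers 0.65 [273.9 208.3  35.7  39.5] [531.8 370.    5. ]
pliers 0.59 [373.8 209.7  11.3  27.8] [665.  210.9   5. ]
pot 0.83 [311.1 175.8  40.8  32.7] [644.1 368.1  32. ]
pot 0.37 [274.8 209.2  36.   42.2] [507.3 338.3  32. ]
```

Run:
```python
import cv2
a=cv2.imread("pics/top0.png")[90:310,240:450]; b=cv2.imread("pics/scene0.png")[140:340,190:470]
a=cv2.resize(a,None,fx=1.8,fy=1.8,interpolation=2);b=cv2.resize(b,None,fx=1.5,fy=1.5,interpolation=2)
import numpy as np
o=np.zeros((400,800,3),np.uint8);o[:396,:378]=a;o[:300,380:800]=b
cv2.imwrite("pics/m0.png",o)
```

```text
(no output)
```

View pics/m0.png

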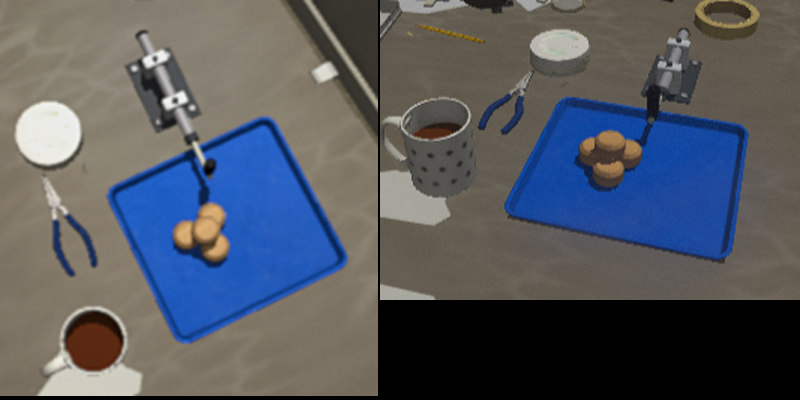

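The crops show the tray, with corners in the top image near (301,197), (389,157), (432,235) and (343,279). The heap is centred near (354,219), and the handle top is near (356,183). The network mislabelled the pot and mug in places, so I'm using the picture for those.

Run:
```python
from h import *
np.set_printoptions(precision=1,suppress=True)
c=bot.capture("top")
P=lambda x,y,z: at(c,240+x/1.8,90+y/1.8,z)
cor=np.array([P(*p,15) for p in [(110,192),(268,120),(345,262),(185,340)]]); print(cor)
# blue mask fit
hsv=cv2.cvtColor(c["color"],cv2.COLOR_RGB2HSV); m=cv2.inRange(hsv,(105,120,40),(130,255,255)); m[:,:298]=0
n,l,s,_=cv2.connectedComponentsWithStats(m); k=1+np.argmax(s[1:,4]); 
pts=np.argwhere(l==k)[:,::-1]; W=np.array([at(c,u,v,12)[:2] for u,v in cv2.convexHull(pts.astype(np.int32))[:,0]])
r=cv2.minAreaRect(W.astype(np.float32)); print("tray",r)
print("b4",P(206,232,49),"b123",P(211,216,27),P(185,236,27),P(214,248,27))
print("handle",P(208,167,80),"mouth",P(193,137,40),"tail",P(142,35,40),"collar")
```

```text
[[581.5 302.6  15. ]
 [683.5  86.5  15. ]
 [487.7  -8.8  15. ]
 [385.8 203.6  15. ]]
tray ((536.4296875, 147.4957275390625), (232.9390869140625, 254.94309997558594), 25.83465576171875)
b4 [521.6 177.2  49. ] b123 [546.8 168.3  27. ] [519.9 202.9  27. ] [504.1 165.1  27. ]
handle [600. 176.  80.] mouth [651.5 191.7  40. ] tail [797.1 260.   40. ] collar
```

Request:
step_arm:
  deltas:
    - [-442,-190,0,0,0,0.8]
    - [-442,-190,0,0,0,0.8]
    - [-442,-190,0,0,0,0.8]
    - [-442,-190,0,0,0,0.8]
    - [-442,-190,0,0,0,0.8]
  fingers: 60

```text
time: 1.37
tool_pos: [322.2, 358.4, 251.9]
tcp_rot: [3.141, -0.0, 2.19]
contact_force: [1.3, -0.4, -0.7]
grip_width: 63.3
```

```bash
cat >> h.py <<'E'
def go(x,y,z,yaw,show=True):
    "tool-axis delta from the present pose to a tool-down pose (yaw rad)"
    o=bot.get_obs(); R=Ro.from_euler("xyz",o["tcp_rot"]); T=Ro.from_euler("xyz",[np.pi,0,yaw])
    d=R.inv().apply(np.array([x,y,z])-o["tool_pos"]); w=(R.inv()*T).as_rotvec()
    print(o["time"],np.round(o["tool_pos"],1),np.round(o["tcp_rot"],3),"w",round(o["grip_width"],1),"F",np.round(o["contact_force"],1),"-> delta",np.round(d,1),np.round(w,3))
A=np.radians(25.8); TC=np.array([536.4,147.5]); TR=np.array([[np.cos(A),-np.sin(A)],[np.sin(A),np.cos(A)]])
def tray2w(p): return TC+TR@np.array(p,float)
def w2tray(p): return TR.T@(np.array(p)[:2]-TC)
E
python3 -c "
from h import *
go(525,178,250,2.02)"
```

```text
1.3667 [322.2 358.4 251.9] [ 3.141 -0.     2.19 ] w 63.3 F [ 1.3 -0.4 -0.7] -> delta [-264.6   60.3    1.9] [ 0.001 -0.     0.17 ]
```

Request:
step_arm:
  deltas:
    - [-35,8,0,0,0,0.12]
    - [-70,16,0,0,0,0.17]
    - [-105,24,0,0,0,0.17]
    - [-140,32,0,0,0,0.17]
    - [-175,40,0,0,0,0.17]

```text
time: 1.78
tool_pos: [457.2, 239.8, 251.9]
tcp_rot: [3.141, -0.0, 2.026]
contact_force: [0.7, 0.3, -0.1]
grip_width: 60.3
```

```bash
python3 -c "
from h import *
go(525,178,250,2.02)"
```

```text
1.7833 [457.2 239.8 251.9] [ 3.141 -0.     2.026] w 60.3 F [ 0.7  0.3 -0.1] -> delta [-85.3  33.7   1.9] [ 0.    -0.     0.006]
```

Request:
step_arm:
  deltas:
    - [-30,12,0,0,0,0]
    - [-60,24,0,0,0,0]
    - [-80,32,0,0,0,0]
    - [-80,32,0,0,0,0]

```text
time: 2.12
tool_pos: [522.8, 180.4, 251.3]
tcp_rot: [3.141, 0.001, 2.022]
contact_force: [-1.0, -0.3, -0.4]
grip_width: 60.0
```

Run:
```python
from h import *
np.set_printoptions(precision=1,suppress=True)
go(525,178,250,2.02)
c=bot.capture("wrist"); save(c,"w1.png"); print(c["fx"],c["cx"],c["cy"],"cam",-np.array(c["R"]).T@c["t"])
for q,z in (("blank_1",27),("handle",67)):
    for b in bot.boxes_of(q,c): print(q,round(b["p"],2),np.array(b["rect"]),at(c,*b["rect"][:2],z,True),at(c,*b["rect"][:2],49,True))
for p in [(600,176,67),(522,177,49)]: print(proj(c,p,True))
```

```text
2.1167 [522.8 180.4 251.3] [3.1 0.  2. ] w 60.0 F [-1.  -0.3 -0.4] -> delta [-3.2  0.9  1.3] [0. 0. 0.]
309.70691628693146 322.0775811524707 205.52733355287086 cam [489.8 249.9 384.8]
blank_1 0.96 [330.9 166.5  29.5  27.8] [524.8 201.   27. ] [522.6 204.   49. ]
blank_1 0.78 [302.1 186.   23.3  30.4] [504.4 165.1  27. ] [503.5 170.3  49. ]
blank_1 0.66 [337.9 197.5  29.9  29. ] [548.9 171.   27. ] [545.3 175.9  49. ]
blank_1 0.61 [324.6 187.8  34.   32.5] [529.4 174.8  27. ] [526.9 179.4  49. ]
blank_1 0.43 [259.1  29.8  86.8  59.6] [378.5 312.3  27. ] [385.3 308.5  49. ]
handle 0.76 [395.5 223.3  41.7  21.4] [613.5 181.6  67. ] [620.5 177.7  49. ]
(np.float64(382.770454822347), np.float64(222.67440488826364))
(np.float64(319.6658573804582), np.float64(187.81056769325755))
```

View pics/w1.png

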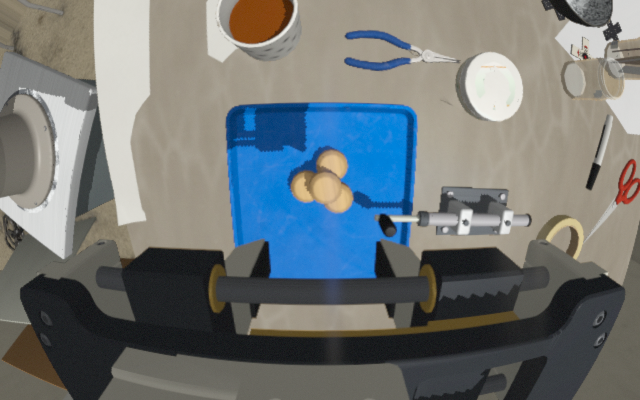

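The wrist view shows the top blank at (325,187), the lower three around it at (331,165), (304,186) and (339,199), and the handle near (387,225). This agrees with the top view to within about 5 mm, so I'm grasping the top blank.

Request:
step_arm:
  deltas:
    - [-3,0.5,40,0,0,0]
    - [-3,0.5,80,0,0,0]
    - [-3,0.5,120,0,0,0]
    - [-3,0.5,155,0,0,0]
    - [-3,0.5,180,0,0,0]

```text
time: 2.68
tool_pos: [519.3, 182.0, 69.0]
tcp_rot: [-3.138, -0.001, 2.028]
contact_force: [-0.9, -0.8, -0.0]
grip_width: 59.8
```

Request:
step_arm:
  deltas:
    - [0,0,8,0,0,0]
    - [0,0,14,0,0,0]
    - [0,0,14,0,0,0]

```text
time: 2.93
tool_pos: [521.5, 181.8, 57.9]
tcp_rot: [-3.142, -0.0, 2.027]
contact_force: [0.4, -0.7, 0.6]
grip_width: 60.1
```

Request:
step_arm:
  deltas:
    - [0,0,0,0,0,0]
    - [0,0,0,0,0,0]
    - [0,0,0,0,0,0]
    - [0,0,0,0,0,0]
  fingers: 30

```text
time: 3.27
tool_pos: [522.5, 181.2, 59.0]
tcp_rot: [3.139, 0.001, 2.026]
contact_force: [0.2, -0.0, -0.4]
grip_width: 37.5
```

```bash
python3 -c "
from h import *
p=tray2w([-30,-60]); print(p); go(*p,120,2.02)"
```

```text
[535.50430282  80.42394073]
3.2667 [522.5 181.2  59. ] [3.139e+00 1.000e-03 2.026e+00] w 37.5 F [ 0.2 -0.  -0.4] -> delta [-96.3 -32.5 -61. ] [0.003 0.001 0.006]
```

Request:
step_arm:
  deltas:
    - [0,0,-20,0,0,0]
    - [0,0,-40,0,0,0]
    - [-20,-7,-40,0,0,0]
    - [-55,-18,-40,0,0,0]
    - [-85,-29,-40,0,0,0]

```text
time: 3.68
tool_pos: [533.6, 91.2, 98.8]
tcp_rot: [3.139, 0.001, 2.028]
contact_force: [1.0, -1.0, -0.6]
grip_width: 37.3
```

Request:
step_arm:
  deltas:
    - [-11,-3,0,0,0,0]
    - [-11,-3,15,0,0,0]
    - [-11,-3,35,0,0,0]
    - [-11,-3,50,0,0,0]
    - [-11,-3,57,0,0,0]

```text
time: 4.1
tool_pos: [534.3, 80.8, 39.3]
tcp_rot: [-3.14, -0.001, 2.025]
contact_force: [-0.6, -0.0, 0.4]
grip_width: 37.2
```

Request:
step_arm:
  deltas:
    - [0,0,2,0,0,0]
    - [0,0,3,0,0,0]
    - [0,0,3,0,0,0]

```text
time: 4.35
tool_pos: [535.6, 81.0, 38.3]
tcp_rot: [3.141, 0.0, 2.026]
contact_force: [-0.7, -0.1, 0.2]
grip_width: 37.2
```

```bash
python3 -c "
from h import *
go(535,80,38,2.02)"
```

```text
4.35 [535.6  81.   38.3] [3.141 0.    2.026] w 37.2 F [-0.7 -0.1  0.2] -> delta [-0.6 -1.   0.3] [0.001 0.    0.006]
```

Request:
step_arm:
  deltas:
    - [0,0,1,0,0,0]
    - [0,0,2,0,0,0]
    - [0,0,2,0,0,0]

```text
time: 4.6
tool_pos: [535.8, 80.9, 37.0]
tcp_rot: [3.14, 0.001, 2.026]
contact_force: [-1.6, -0.1, 5.4]
grip_width: 37.2
```

Request:
step_arm:
  deltas:
    - [0,0,0,0,0,0]
    - [0,0,0,0,0,0]
    - [0,0,0,0,0,0]
  fingers: 60

```text
time: 4.85
tool_pos: [535.3, 80.8, 36.0]
tcp_rot: [3.141, 0.0, 2.026]
contact_force: [-0.1, 0.6, 0.2]
grip_width: 52.3
```

Request:
step_arm:
  deltas:
    - [0,0,-35,0,0,0]
    - [0,0,-70,0,0,0]
    - [0,0,-105,0,0,0]
    - [0,0,-130,0,0,0]
    - [0,0,-130,0,0,0]

```text
time: 5.27
tool_pos: [537.9, 80.9, 171.3]
tcp_rot: [3.132, 0.004, 2.026]
contact_force: [0.0, 0.3, 0.3]
grip_width: 59.7
```

Run:
```python
from h import *
np.set_printoptions(precision=1,suppress=True)
for n,f in (("wrist",True),("top",False)):
  c=bot.capture(n); save(c,n+"2.png")
  for q,z in (("blank_1",20),("handle",67)):
    for b in bot.boxes_of(q,c): 
        X=at(c,*b["rect"][:2],z,f); print(n,q,round(b["p"],2),np.array(b["rect"]),X,w2tray(X))
go(524,203,150,1.75)
```

```text
wrist blank_1 0.83 [365.8  79.1  40.6  42.4] [526.3 198.8  20. ] [13.2 50.6]
wrist blank_1 0.82 [331.8 102.8  42.7  43.9] [508.6 164.8  20. ] [-17.5  27.7]
wrist blank_1 0.59 [319.4 200.9  40.3  39.9] [539.  77.  20.] [-28.3 -64.6]
wrist handle 0.61 [450.3 147.2  55.2  26.9] [608.8 176.9  67. ] [78.  -5.1]
wrist handle 0.34 [539.5  23.4  71.7  46.7] [639.  330.3  67. ] [172.  119.9]
top blank_1 0.64 [343.1 221.4  14.1  13.6] [520.4 201.8  20. ] [ 9.2 55.8]
top blank_1 0.5 [356.9 211.3  14.7  13.4] [544.9 168.5  20. ] [16.8 15.2]
top handle 0.56 [351.7 177.6  11.6  18.9] [615.7 183.6  67. ] [87.2 -2. ]
5.5667 [534.4  80.7 164.2] [-3.1 -0.   2. ] w 59.8 F [0.2 0.4 0. ] -> delta [114.4  44.5  14.2] [-0.  -0.   0.3]
```

View pics/wrist2.png

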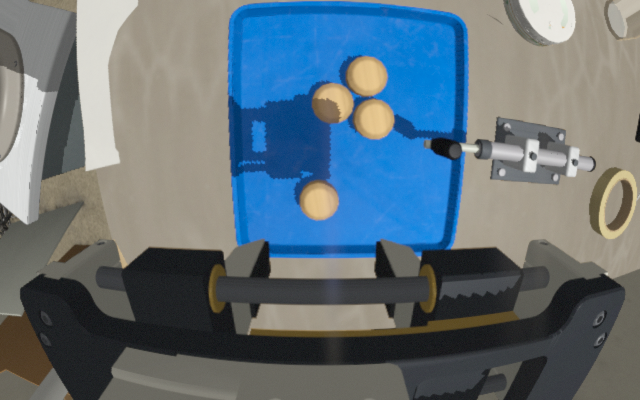

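The picture shows the placed blank flat at (319,201), the other three at (367,76), (332,103) and (374,118), and the handle at (440,147). Next is blank_2. I keep the jaws nearly along tray x and offset the grasp +y to stay clear of blank_3 and the handle.

Request:
step_arm:
  deltas:
    - [35,12,15,0,0,0.05]
    - [70,25,30,0,0,0.106]
    - [105,37,50,0,0,0.106]
    - [119,42.5,75,0,0,0.106]
    - [119,42.5,84,0,0,0.106]
  fingers: 52

```text
time: 5.98
tool_pos: [518.1, 209.0, 77.5]
tcp_rot: [-3.135, -0.001, 1.924]
contact_force: [-0.9, -1.2, -0.5]
grip_width: 52.0
```

Request:
step_arm:
  deltas:
    - [0,0,0,0,0,0]
    - [0,0,0,0,0,0]

```text
time: 6.15
tool_pos: [520.8, 205.6, 81.0]
tcp_rot: [-3.139, 0.0, 1.92]
contact_force: [0.5, 1.3, 0.8]
grip_width: 51.8
```

```bash
python3 -c "
from h import *
c=bot.capture('wrist'); save(c,'w3.png')
for b in bot.boxes_of('blank_1',c):
    X=at(c,*b['rect'][:2],20,True); print(round(b['p'],2),np.round(b['rect']),X.round(),w2tray(X).round())
go(520.2,206.3,35,1.92)"
```

```text
0.87 [295. 263.  37.  32.] [511. 177.  20.] [-10.  37.]
0.8 [342. 284.  52.  47.] [548. 172.  20.] [22. 17.]
0.76 [325. 240.  55.  58.] [525. 201.  20.] [13. 53.]
6.25 [521.9 205.3  82.6] [3.14  0.    1.918] w 52.0 F [0.3 1.2 0.8] -> delta [ 1.5 -1.4 47.6] [ 0.001  0.    -0.002]
```

Request:
step_arm:
  deltas:
    - [0,0,16,0,0,0]
    - [0,0,32,0,0,0]
    - [0,0,44,0,0,0]
    - [0,0,46,0,0,0]
    - [0,0,46,0,0,0]

```text
time: 6.67
tool_pos: [521.5, 205.4, 36.2]
tcp_rot: [3.141, 0.0, 1.918]
contact_force: [-0.1, -0.0, 0.2]
grip_width: 52.1
```

Request:
step_arm:
  deltas:
    - [0,0,0,0,0,0]
    - [0,0,0,0,0,0]
    - [0,0,0,0,0,0]
    - [0,0,0,0,0,0]
  fingers: 30

```text
time: 7.0
tool_pos: [521.8, 206.3, 36.8]
tcp_rot: [3.139, 0.0, 1.92]
contact_force: [0.8, -1.2, 5.2]
grip_width: 37.7
```

Request:
step_arm:
  deltas:
    - [0,0,-4,0,0,0]
    - [12,-1,-4,0,0,0]
    - [25,-2.5,-4,0,0,0]
    - [36,-3.6,-4,0,0,0]
    - [36,-3.6,-1,0,0,0]

```text
time: 7.42
tool_pos: [504.0, 241.5, 36.9]
tcp_rot: [3.141, -0.001, 1.922]
contact_force: [0.4, -0.2, 2.3]
grip_width: 37.4
```

Request:
step_arm:
  deltas:
    - [0,0,1,0,0,0]
    - [0,0,1,0,0,0]

```text
time: 7.58
tool_pos: [504.5, 240.8, 36.7]
tcp_rot: [3.141, -0.001, 1.921]
contact_force: [-3.4, 2.6, 11.8]
grip_width: 37.2
```

Request:
step_arm:
  deltas:
    - [0,0,0,0,0,0]
    - [0,0,0,0,0,0]
    - [0,0,-25,0,0,0]
    - [0,0,-60,0,0,-0.06]
    - [0,0,-80,0,0,-0.18]
  fingers: 56

```text
time: 8.0
tool_pos: [505.9, 239.1, 117.7]
tcp_rot: [3.14, 0.0, 2.102]
contact_force: [1.3, 0.3, 0.1]
grip_width: 55.6
```

Request:
step_arm:
  deltas:
    - [-8,-7,0,0,0,-0.12]
    - [-16,-14,0,0,0,-0.24]
    - [-24,-21,0,0,0,-0.36]
    - [-32,-28,0,0,0,-0.48]
    - [-40,-35,0,0,0,-0.6]

```text
time: 8.42
tool_pos: [495.0, 186.2, 115.3]
tcp_rot: [-3.141, -0.0, 2.706]
contact_force: [0.3, -0.8, -0.4]
grip_width: 56.0
```

```bash
python3 -c "
from h import *
c=bot.capture('top'); save(c,'t4.png')
for b in bot.boxes_of('blank_1',c):
    X=at(c,*b['rect'][:2],20); print(round(b['p'],2),np.round(b['rect']),X.round(),w2tray(X).round())
go(505.5,166.5,80,3.07)"
```

```text
0.63 [328. 231.  12.   9.] [497. 237.  20.] [ 3. 98.]
8.5167 [494.9 185.6 115.3] [-3.141e+00 -1.000e-03  2.700e+00] w 56.2 F [-0.   0.2  0.5] -> delta [-17.8 -12.7  35.3] [-0.001 -0.001 -0.37 ]
```

Request:
step_arm:
  deltas:
    - [-6,-4,6,0,0,-0.12]
    - [-12,-8,12,0,0,-0.24]
    - [-17.8,-12.7,20,0,0,-0.36]
    - [-17.8,-12.7,20,0,0,-0.37]
    - [-17.8,-12.7,20,0,0,-0.37]

```text
time: 8.93
tool_pos: [505.8, 167.9, 95.2]
tcp_rot: [-3.142, -0.001, 3.064]
contact_force: [-1.3, 0.1, 1.0]
grip_width: 56.0
```

```bash
python3 -c "
from h import *
c=bot.capture('wrist'); save(c,'w5.png')
for b in bot.boxes_of('blank_1',c):
    X=at(c,*b['rect'][:2],20,True); print(round(b['p'],2),np.round(b['rect']),X.round(),w2tray(X).round())
print(proj(c,(505.5,166.5,27),True))
go(505.5,166.5,35,3.07)"
```

```text
0.95 [328. 262.  52.  23.] [536. 170.  20.] [10. 20.]
0.73 [317. 229.  53.  56.] [509. 164.  20.] [-17.  27.]
0.69 [413. 221.  49.  50.] [508. 235.  20.] [13. 91.]
0.48 [218. 251.  33.   9.] [521.  86.  20.] [-40. -49.]
(np.float64(319.8750058258258), np.float64(228.13156863856557))
9.0333 [506.  168.2  95.9] [3.141 0.    3.065] w 55.9 F [0.3 0.9 0.4] -> delta [ 0.4 -1.7 60.9] [ 0.     0.    -0.005]
```

View pics/w5.png

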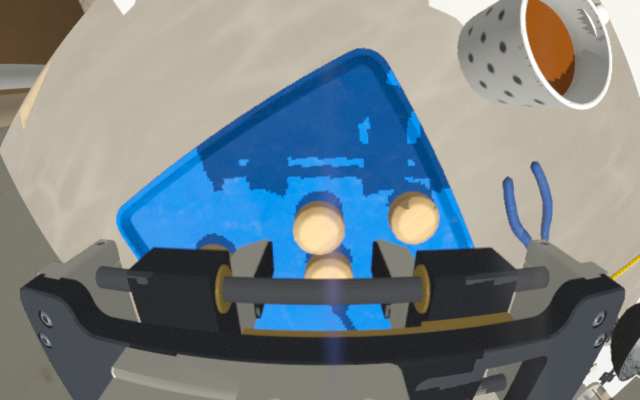

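The picture shows blank_3 at (319,229), where I predicted it, blank_2 at (413,218), and blank_1 partly hidden at (328,265). Now I grasp blank_3 and move it 42 mm toward tray -x.

Request:
step_arm:
  deltas:
    - [0,-2,20,0,0,0]
    - [0,-2,40,0,0,0]
    - [0,-2,56,0,0,0]
    - [0,-2,60,0,0,0]
    - [0,-2,60,0,0,0]

```text
time: 9.45
tool_pos: [505.2, 165.9, 35.1]
tcp_rot: [-3.141, -0.002, 3.068]
contact_force: [0.2, 0.1, 0.2]
grip_width: 55.6
```

Request:
step_arm:
  deltas:
    - [0,0,0,0,0,0]
    - [0,0,0,0,0,0]
    - [0,0,0,0,0,0]
    - [0,0,0,0,0,0]
  fingers: 30

```text
time: 9.78
tool_pos: [506.5, 165.9, 36.8]
tcp_rot: [3.141, 0.002, 3.069]
contact_force: [-0.3, 0.3, 2.7]
grip_width: 37.1
```

Request:
step_arm:
  deltas:
    - [0,0,-4,0,0,0]
    - [12,-7,-4,0,0,0]
    - [24,-14,-4,0,0,0]
    - [36,-21,-4,0,0,0]
    - [36,-21,-1,0,0,0]

```text
time: 10.2
tool_pos: [466.3, 146.6, 37.2]
tcp_rot: [-3.141, -0.002, 3.069]
contact_force: [-0.9, 0.5, -0.5]
grip_width: 37.0
```

Request:
step_arm:
  deltas:
    - [0,0,1,0,0,0]
    - [0,0,1,0,0,0]

```text
time: 10.37
tool_pos: [466.8, 146.8, 36.6]
tcp_rot: [-3.14, -0.004, 3.07]
contact_force: [-10.0, -5.2, 18.0]
grip_width: 37.1
```

Request:
step_arm:
  deltas:
    - [0,0,0,0,0,0]
    - [0,0,0,0,0,0]
    - [0,0,-25,0,0,0]
    - [0,0,-60,0,0,0]
    - [0,0,-100,0,0,0.1]
  fingers: 60

```text
time: 10.78
tool_pos: [468.0, 147.3, 135.6]
tcp_rot: [-3.141, -0.003, 2.97]
contact_force: [0.7, 0.7, -0.5]
grip_width: 59.6
```

Request:
step_arm:
  deltas:
    - [0,0,-30,0,0,0.12]
    - [0,0,-60,0,0,0.24]
    - [0,0,-60,0,0,0.36]
    - [0,0,-60,0,0,0.48]
    - [0,0,-60,0,0,0.6]

```text
time: 11.2
tool_pos: [469.4, 147.6, 196.7]
tcp_rot: [3.139, 0.002, 2.364]
contact_force: [-0.7, -0.3, 1.4]
grip_width: 60.3
```

```bash
python3 -c "
from h import *
for n,f in (('top',False),('wrist',True)):
  c=bot.capture(n); save(c,n+'6.png')
  for q,z in (('blank_1',20),('handle',65)):
   for b in bot.boxes_of(q,c):
    X=at(c,*b['rect'][:2],z,f); print(n,q,round(b['p'],2),np.round(b['rect']),X.round(),w2tray(X).round())
go(500,130,200,2.02)"
```

```text
top blank_1 0.78 [329. 227.  14.  13.] [506. 235.  20.] [11. 92.]
top handle 0.39 [350. 176.   8.  13.] [619. 189.  65.] [93.  1.]
top handle 0.29 [284. 279.  43.  43.] [384. 336.  65.] [-56. 236.]
wrist blank_1 0.72 [320. 267.  34.  21.] [531.  85.  20.] [-32. -53.]
wrist blank_1 0.69 [408. 162.  37.  36.] [508. 233.  20.] [12. 90.]
wrist blank_1 0.65 [321. 192.  35.  37.] [469. 147.  20.] [-61.  29.]
wrist blank_1 0.56 [386. 225.  36.  31.] [544. 171.  20.] [17. 18.]
11.5 [468.6 147.3 195.6] [ 3.142 -0.     2.373] w 60.2 F [-1.  -0.5 -0.4] -> delta [-34.6   9.4  -4.4] [ 0.    -0.     0.353]
```

Request:
step_arm:
  deltas:
    - [-28,18,0,0,0,0.1]
    - [-56,37,0,0,0,0.2]
    - [-84,55,0,0,0,0.3]
    - [-112,74,0,0,0,0.353]
    - [-125,83,0,0,0,0.353]
  fingers: 60

```text
time: 11.92
tool_pos: [619.2, 118.5, 195.2]
tcp_rot: [3.14, 0.001, 2.015]
contact_force: [0.2, 0.2, 0.7]
grip_width: 59.9
```

Request:
step_arm:
  deltas:
    - [0,0,0,0,0,0]
    - [0,0,0,0,0,0]
    - [0,0,0,0,0,0]

```text
time: 12.17
tool_pos: [614.8, 119.8, 195.3]
tcp_rot: [-3.14, -0.001, 2.018]
contact_force: [-0.6, -0.3, 0.1]
grip_width: 60.3
```

```bash
python3 -c "
from h import *
c=bot.capture('wrist'); save(c,'w7.png')
for q,z in (('blank_1',20),('handle',65),('rod',37),('gauge',40)):
   for b in bot.boxes_of(q,c):
    X=at(c,*b['rect'][:2],z,True); print(q,round(b['p'],2),np.round(b['rect']),X.round(),w2tray(X).round())
print(-np.array(c['R']).T@c['t'])
go(608,175,100,2.02)
a=cv2.imread('pics/w7.png')[60:310,240:560]; cv2.imwrite('pics/w7c.png',cv2.resize(a,None,fx=2.4,fy=2.4))"
```

```text
blank_1 0.94 [206. 111.  39.  42.] [469. 146.  20.] [-61.  28.]
blank_1 0.91 [241. 196.  38.  36.] [539.  79.  20.] [-27. -63.]
blank_1 0.65 [273.  48.  38.  40.] [507. 232.  20.] [11. 89.]
blank_1 0.59 [282. 121.  42.  34.] [548. 168.  20.] [20. 13.]
handle 0.89 [357. 143.  57.  20.] [619. 181.  65.] [89. -5.]
rod 0.75 [360. 141.  58.  18.] [624. 184.  37.] [94. -6.]
gauge 0.65 [433. 146. 208.  69.] [690. 213.  40.] [166.  -8.]
[582.47543665 189.27650424 328.95484078]
12.4167 [615.3 119.9 196.2] [3.141 0.    2.018] w 60.0 F [0.4 0.1 0.1] -> delta [52.8 17.2 96.2] [ 0.     0.    -0.002]
```

View pics/w7c.png

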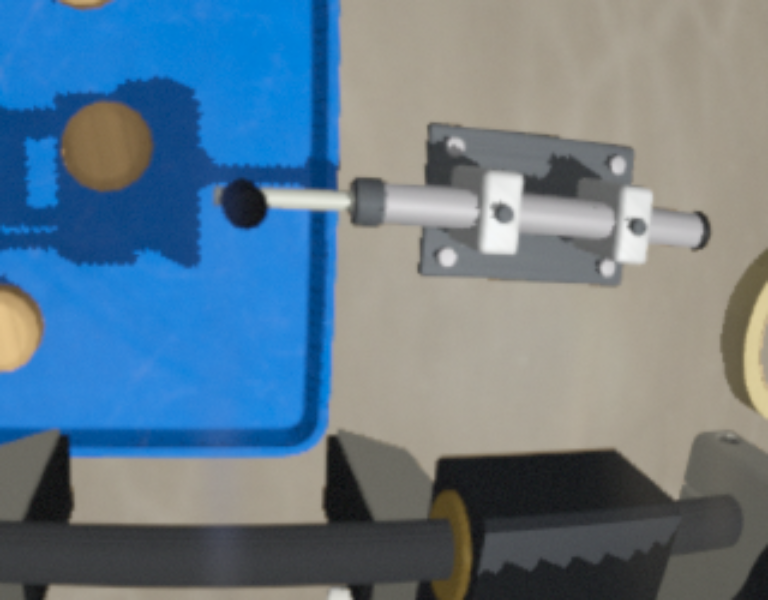

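The crop shows the knob at (245,204), the mouth at (352,200) and the barrel tail at (706,230). I convert those to world positions.

```bash
python3 -c "
from h import *
c=bot.capture('wrist')
P=lambda x,y,z: at(c,240+x/2.4,60+y/2.4,z,True)
h=P(245,204,76);m=P(352,201,37);t=P(706,230,37);print(h,m,t,w2tray(h),w2tray(m),w2tray(t))
d=(m-t)[:2];d/=np.linalg.norm(d);print(np.degrees(np.arctan2(-d[1],-d[0])),np.linalg.norm(m-t),'handle pred',m[:2]+45*d, np.linalg.norm((h-m)[:2]))
go(h[0],h[1],61,2.02)"
```

```text
[607.55455055 175.05583212  76.        ] [649.14772143 193.19659594  37.        ] [809.77023491 266.69159208  37.        ] [76.05493263 -6.15964034] [121.39746972  -7.92981164] [297.99624169 -11.66880014]
24.587102216371512 176.6383488818149 handle pred [608.22788067 174.47317123] 45.377077647366455
12.4667 [615.5 119.9 196.2] [3.141 0.    2.017] w 59.9 F [-0.   0.5 -0.9] -> delta [ 53.2  16.7 135.2] [ 0.     0.    -0.003]
```

Request:
step_arm:
  deltas:
    - [27,8,30,0,0,0]
    - [53,17,60,0,0,0]
    - [53,17,80,0,0,0]
    - [53,17,80,0,0,0]
    - [53,17,80,0,0,0]
  fingers: 46

```text
time: 12.88
tool_pos: [607.8, 174.8, 115.3]
tcp_rot: [-3.14, -0.0, 2.018]
contact_force: [-0.4, -0.7, 0.8]
grip_width: 46.1
```

```bash
python3 -c "
from h import *
go(608,175,74,2.015)"
```

```text
12.8833 [607.8 174.8 115.3] [-3.14  -0.     2.018] w 46.1 F [-0.4 -0.7  0.8] -> delta [ 0.1  0.4 41.3] [-0.002 -0.     0.003]
```

Request:
step_arm:
  deltas:
    - [0,0,14,0,0,0]
    - [0,0,28,0,0,0]
    - [0,0,38,0,0,0]
    - [0,0,41,0,0,0]
    - [0,0,41,0,0,0]

```text
time: 13.3
tool_pos: [608.7, 174.2, 75.1]
tcp_rot: [3.141, 0.0, 2.016]
contact_force: [0.0, -0.1, 0.2]
grip_width: 45.8
```

Request:
step_arm:
  deltas:
    - [0,0,0,0,0,0]
    - [0,0,0,0,0,0]
    - [0,0,0,0,0,0]
    - [0,0,0,0,0,0]
    - [0,0,0,0,0,0]
  fingers: 5

```text
time: 13.72
tool_pos: [607.4, 174.3, 75.1]
tcp_rot: [-3.139, -0.0, 2.017]
contact_force: [-12.0, -7.9, 10.5]
grip_width: 17.4
```

```bash
python3 -c "
from h import *
c=bot.capture('wrist'); save(c,'w8.png')
go(608-85*.905,175-85*.426,74,2.015)"
```

```text
13.7667 [606.6 173.8  75. ] [-3.137 -0.     2.017] w 15.1 F [-5.4 -3.4  6.4] -> delta [  1.  -83.3   1.4] [-0.005 -0.     0.002]
```

View pics/w8.png

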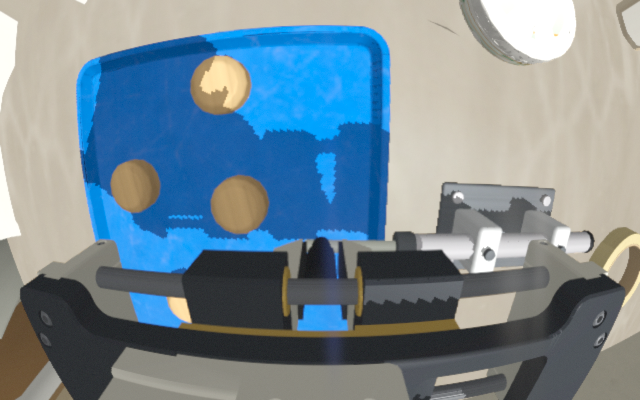

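The knob is gripped between the jaws at (320,262), with a reading of about 15 to 17 mm. All four blanks are apart. I pull most of the way, then check the ring.

Request:
step_arm:
  deltas:
    - [0,-8,0,0,0,0]
    - [0,-18,0,0,0,0]
    - [0,-28,0,0,0,0]
    - [0,-38,0,0,0,0]
    - [0,-45,0,0,0,0]

```text
time: 14.18
tool_pos: [568.2, 156.3, 75.1]
tcp_rot: [3.138, -0.001, 2.017]
contact_force: [3.7, 6.2, -3.0]
grip_width: 15.3
```

Request:
step_arm:
  deltas:
    - [0,-10,0,0,0,0]
    - [0,-20,0,0,0,0]
    - [0,-28,0,0,0,0]
    - [0,-33,0,0,0,0]
    - [0,-35,0,0,0,0]

```text
time: 14.6
tool_pos: [536.9, 142.1, 75.1]
tcp_rot: [3.137, -0.002, 2.016]
contact_force: [4.5, 11.0, -5.6]
grip_width: 15.0
```

Request:
step_arm:
  deltas:
    - [0,0,0,0,0,0]
    - [0,0,0,0,0,0]

```text
time: 14.77
tool_pos: [537.3, 142.2, 75.1]
tcp_rot: [3.137, -0.002, 2.016]
contact_force: [4.2, 10.3, -4.1]
grip_width: 15.2
```

```bash
python3 -c "
from h import *
go(608,175,74,2.015)
o=np.zeros((560,800,3),np.uint8); y=0
for n,(u,v) in (('wrist',(400,240)),('scene',(372,205))):
  c=bot.capture(n); save(c,n+'9.png')
  a=cv2.imread('pics/'+n+'9.png'); s=5
  w=80;hh=28; k=a[v-hh:v+hh,u-w:u+w]; o[y:y+280]=cv2.resize(k,(800,280),interpolation=2); y+=280
cv2.imwrite('pics/m9.png',o)
c=bot.capture('top'); save(c,'top9.png')"
```

```text
14.7667 [537.3 142.2  75.1] [ 3.137e+00 -2.000e-03  2.016e+00] w 15.2 F [ 4.2 10.3 -4.1] -> delta [-0.9 77.9  1.4] [ 0.004 -0.002  0.001]
```

View pics/m9.png

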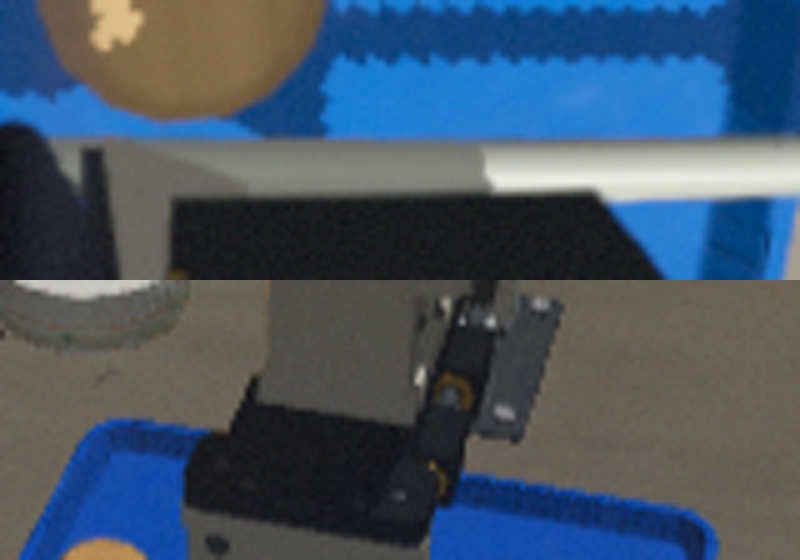

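In the wrist crop the rod shows but the mouth lies right of the frame, so no ring is visible there yet. By TCP travel the rod is about 76 mm out, with 7 N of side force. I pull about 10 mm more and ease sideways.

Request:
step_arm:
  deltas:
    - [0.8,-4,0,0,0,0]
    - [1.5,-7,0,0,0,0]
    - [1.5,-9,0,0,0,0]
    - [1.5,-10,0,0,0,0]
    - [1.5,-10,0,0,0,0]

```text
time: 15.33
tool_pos: [528.5, 138.4, 75.2]
tcp_rot: [3.136, 0.0, 2.017]
contact_force: [6.2, 6.8, -5.2]
grip_width: 15.1
```

```bash
python3 -c "
from h import *
go(606.9,174,74,2.015)
c=bot.capture('wrist'); save(c,'w10.png')
a=cv2.imread('pics/w10.png')[190:290,400:540]; cv2.imwrite('pics/w10c.png',cv2.resize(a,None,fx=5.6,fy=5.6,interpolation=2))
hsv=cv2.cvtColor(c['color'],cv2.COLOR_RGB2HSV); m=(cv2.inRange(hsv,(0,110,60),(8,255,255))|cv2.inRange(hsv,(172,110,60),(180,255,255)))
n,l,s,ce=cv2.connectedComponentsWithStats(m)
for k in range(1,n):
  if s[k,4]>8: print(s[k],ce[k],at(c,s[k,0],ce[k,1],37,True),at(c,s[k,0]+s[k,2],ce[k,1],37,True))
"
```

```text
15.3333 [528.5 138.4  75.2] [3.136 0.    2.017] w 15.1 F [ 6.2  6.8 -5.2] -> delta [-1.7 86.1  1.7] [0.005 0.    0.002]
[500 238  13  13 145] [506.32413793 243.93103448] [640.15581659 189.79863599  37.        ] [651.00514031 194.32635878  37.        ]
```

View pics/w10c.png

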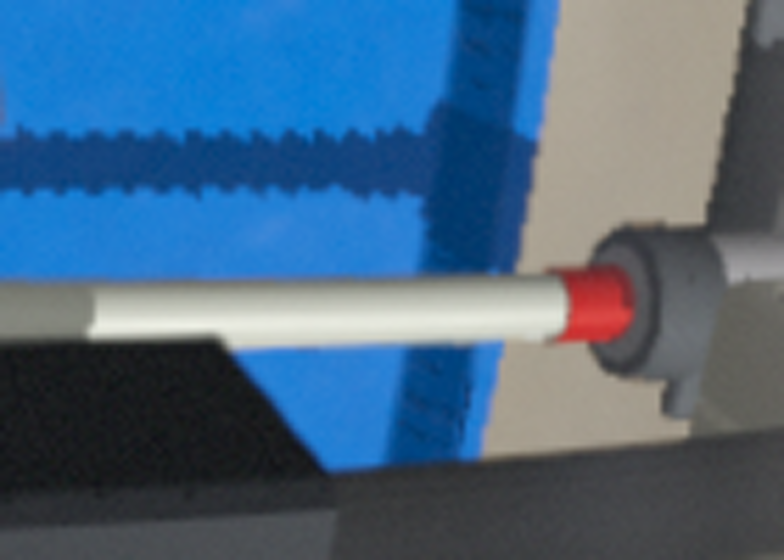

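The ring shows almost fully, from (500,244) to (512,244) against the collar, with no white visible behind it yet. I pull 1.5 mm more with another small sideways ease.

Request:
step_arm:
  deltas:
    - [0.5,-0.8,0,0,0,0]
    - [1.0,-1.5,0,0,0,0]
    - [1.0,-1.5,0,0,0,0]
    - [1.0,-1.5,0,0,0,0]

```text
time: 15.72
tool_pos: [527.3, 138.1, 75.1]
tcp_rot: [3.136, 0.001, 2.017]
contact_force: [8.2, 3.2, -6.6]
grip_width: 15.3
```

```bash
python3 -c "
from h import *
go(606.9,174,74,2.015)
c=bot.capture('wrist'); save(c,'w11.png')
for b in bot.boxes_of('blank_1',c):
    X=at(c,*b['rect'][:2],20,True); print(round(b['p'],2),np.round(b['rect']),X.round(),w2tray(X).round())
a=cv2.imread('pics/w11.png'); k=cv2.resize(a[225:260,485:535],(600,420),interpolation=2)
o=np.zeros((600,800,3),np.uint8); o[:420,:600]=k; o[425:,:280]=cv2.resize(a,(280,175)); 
c=bot.capture('top'); save(c,'top11.png'); o[425:,290:570]=cv2.resize(cv2.imread('pics/top11.png')[130:286,260:510],(280,175))
cv2.imwrite('pics/m11.png',o)
for b in bot.boxes_of('blank_1',c):
    X=at(c,*b['rect'][:2],20); print('top',round(b['p'],2),np.round(b['rect']),w2tray(X).round())
"
```

```text
15.7167 [527.3 138.1  75.1] [3.136e+00 1.000e-03 2.017e+00] w 15.3 F [ 8.2  3.2 -6.6] -> delta [-1.9 87.3  1.7] [0.006 0.001 0.002]
0.92 [246. 186.  59.  63.] [470. 148.  20.] [-60.  29.]
0.75 [314. 318.  26.  19.] [551.  75.  20.] [-18. -72.]
0.71 [359.  86.  61.  63.] [507. 234.  20.] [11. 91.]
0.59 [371. 207.  64.  58.] [548. 170.  20.] [20. 15.]
top 0.66 [353. 212.  12.  15.] [19. 24.]
top 0.6 [329. 229.  15.  17.] [ 8. 94.]
top 0.58 [367. 245.  13.  12.] [-65.  31.]
```

View pics/m11.png

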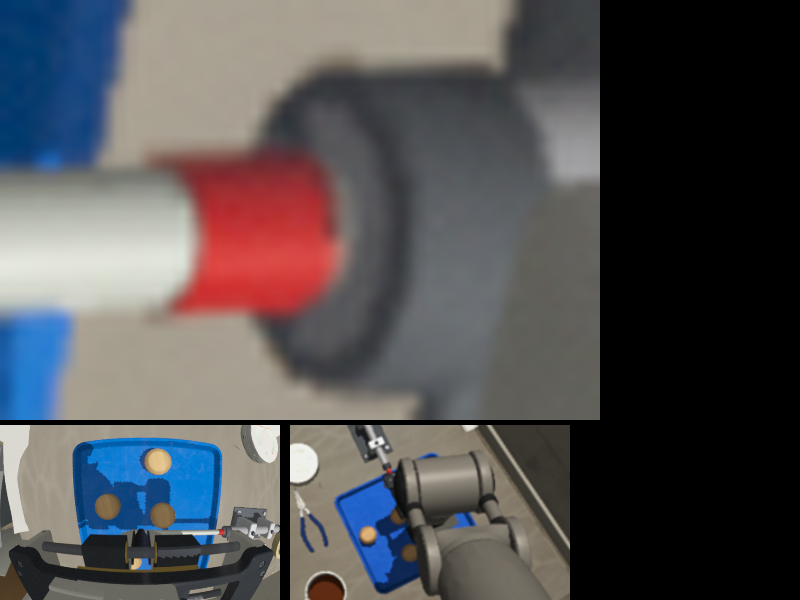

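The ring is now wholly out, with a faint white sliver behind it at crop (343,250). The blanks, pot, pliers and mug look as they were. I hold briefly to check it is steady, then hand in.

Request:
step_arm:
  deltas:
    - [0,0,0,0,0,0]
    - [0,0,0,0,0,0]
    - [0,0,0,0,0,0]
    - [0,0,0,0,0,0]
    - [0,0,0,0,0,0]

```text
time: 16.33
tool_pos: [527.3, 138.1, 75.2]
tcp_rot: [3.136, 0.001, 2.017]
contact_force: [8.5, 4.1, -6.8]
grip_width: 15.4
```

```bash
python3 -c "
from h import *
go(606.9,174,74,2.015)
bot.close_job()"
```

```text
16.3333 [527.3 138.1  75.2] [3.136e+00 1.000e-03 2.017e+00] w 15.4 F [ 8.5  4.1 -6.8] -> delta [-1.9 87.3  1.7] [0.006 0.001 0.002]
the job is handed in; nothing more can be done
```

The job is handed in at 16.3 s, with the arm still holding the gauge handle out against its spring. The four blanks are spread in a single layer, and nothing suggests one is tilted.

- **Blanks:** I lifted blank_4 off the heap and moved blank_2 and blank_3 apart; blank_1 stayed where it was. The smallest clear gap is about 40 mm. In the tray frame they lie at about (17,15), (11,91), (-61,29) and (-28,-63) mm.
- **Gauge:** By the arm's travel the rod is about 87 mm out. The last close view shows the red ring wholly out, with a faint white sliver behind it. The pull reads about 9 N along the rod and was steady over the last 0.4 s.
- **Mug, pliers and pot:** I never went near them, and they look unmoved in the last pictures.

**Checks that disagreed:**
- In the last wrist view the gripper partly hid blank_4, which put its reading about 13 mm off; I trust the earlier unobstructed view.
- The last top view put blank_1 about 9 mm off, because the arm partly hid it.
- The network mixed up mug, pot, gauge and pliers in places, so I identified those by eye.

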